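Hang the lipped bin on the louvered panel's rail

TASK

Pick up the rattan-look bin by its handle, lift its rear lip over the blue rail of the louvered panel at about the middle of the rail and lower it gently until the lip has dropped fully home in the groove. Then slide the hanging bin along the rail until it just meets the yellow end stop, and let go of it there. Never push or knock the bin hard against the rail, the stop or the panel (stay under about 20 N), and leave the other things on the shelf where they stand.

Things in the scene. Friction and masses are not known exactly. Their poses are not given: they have to be found in the camera images.
- bin_handle (a point): Centre of the handle bar of a loose brown rattan-look open bin, the point to grasp. Bin axes: z up, x level to its rear (the side with the lip), y along the bar. Bar 14 mm thick (x), 22 mm high, 110 mm long, straight across the middle of the mouth, its ends on posts on the side walls; its centre is 110 mm above the bin's underside, 35 mm above the rim. Bin 0.17 to 0.35 kg, balanced below the bar.
- bin_box (a point): Centre of the same bin's underside (same axes). The box is 85 mm deep (x +-42.5), 110 mm wide (y +-55) and 75 mm high, walls 3 mm. It stands upright on the shelf at the start.
- bin_lip (a point): On the same bin (same axes): centre of the underside of the rear lip, 46.75 mm behind (+x) and 39 mm below the handle centre. Lip 100 mm wide; it juts level 12.5 mm past the rear wall, its end turned down as a tongue 4 mm thick reaching 14 mm below this point (tongue front face 4.25 mm, rear face 8.25 mm behind it). Fully home, the lip rests on the blade: this point is then 130 mm above the shelf.
- louver_panel: Fixed grey upright louvered panel, 12 mm thick, 300 mm wide, 142 mm high; origin: centre of its underside on the shelf. Axes: z up, x to its back (louvers and rail on the -x side), y along panel and rail, to the stop. A blue rail 240 mm long (y +-120) stands before it, parallel, on locked brackets: its stand-off differs each time by 0 to 60 mm, is NOT measured and must be felt (or seen).
- board_mid (a point): Panel axes; middle of the grey board's front face, level with the blade's top edge, 130 mm up. Blue rail, front to back: blade 5 mm thick, top 130 mm up, front face 60 mm tall (the bin's rear leans on it); groove 6 mm wide, 20 mm deep; back plate 3 mm, top 144 mm up. Blade's front face is 15 to 75 mm before this point (unmeasured). A tongue touching the back plate stands straight over the groove.
- board_stop (a point): Panel axes; point on the board's front face level with the contact face of the yellow end stop, 105 mm along y from the panel's middle. The stop is fixed on the rail near its +y end, its face looks to -y, 110 to 142 mm above the shelf, and it reaches 37 mm before the blade. The bin's side (55 mm from its middle) meets it when the bin's middle is 50 mm along y from the panel's middle.
- canister: Bystander: lidded stainless steel canister, 94 mm wide, 135 mm high with knob; origin at the centre of its underside, z up.
- pen_pot: Bystander: white ceramic pen pot with pens, 76 mm wide, 98 mm high (pens to 142 mm); origin at the centre of its underside, z up.
- dispenser: Bystander: heavy black tape dispenser with a brown tape roll on it, 150 by 62 mm, 96 mm high; origin at the centre of its underside, x along its length.
- tape_roll: Bystander: spare brown tape roll lying flat, 104 mm wide, 48 mm high; origin at the centre of its underside.
Mind the look-alikes: they are no part of the job. Leave any purple or red look-alike of the part that bears bin_handle alone.

How it is judged (in metres and radians):
On the way, in this order (a step that is already met when the one before it is completed fails the run):
1. the lip is fully home in the rail's groove, with the bin still more than 20 mm from the end stop (z of bin_lip in the frame of louver_panel between 0.1265 and 0.1335 m and x of bin_lip in the frame of louver_panel between -0.084 and -0.014 m and y of bin_lip in the frame of louver_panel between -0.07 and 0.03 m and angle between the y axis of bin_lip and the y axis of louver_panel, either way round below 0.12 rad and contact force between bin and louver_panel above 0.2 N), for 0.1 s.
2. with the lip in the groove, the bin has been slid along the rail to within 4 mm of the end stop (z of bin_lip in the frame of louver_panel between 0.1265 and 0.137 m and y of bin_lip in the frame of louver_panel above 0.046 m), for 0.1 s.
At the end, for the whole second after the job is handed in: The bin hangs at rest on the rail, let go, its lip fully home (within 3.5 mm) in the groove, upright within 8 degrees, parallel to the rail within 6 degrees, its side no more than 4 mm from the end stop, and the bystanders are where they stood (z of bin_lip in the frame of louver_panel between 0.1265 and 0.1335 m and x of bin_lip in the frame of louver_panel between -0.084 and -0.014 m and y of bin_lip in the frame of louver_panel between 0.046 and 0.053 m and angle between the y axis of bin_lip and the y axis of louver_panel, either way round below 0.1 rad and angle between bin_lip's own z axis and vertical below 0.14 rad and contact force between bin and louver_panel above 0.5 N and contact force between bin and the fingers below 0.05 N and linear speed of bin below 0.02 m/s); the robot touches nothing.
It fails at once if the bin is pushed or knocked against the rail, stop or panel with more than 25 N (contact force between bin and louver_panel above 25 N).
It fails at once if the arm or fingers push the panel, rail or stop with more than 25 N (contact force between any of the arm, the fingers and louver_panel above 25 N).
It fails at once if a bystander is moved more than 20 mm or tipped (distance of any of canister, pen_pot, dispenser, tape_roll from where it was at the start of the episode above 0.02 m or angle between any of canister, pen_pot's own z axis and vertical above 0.35 rad).
It also fails if it takes over 58 s, if anything falls off the work surface, if the arm or the gripper's body presses on something with over 40 N, if the wrist force passes 120 N, or if a joint passes its speed limit or range.

ROBOT

A 6-joint arm with a two-finger parallel gripper is mounted at the origin on the work surface. World frame = base frame: x ahead of the robot, y to its left, z up, the work surface at z = 0. Lengths are in mm, angles in degrees, forces in N, time in s.
With the tool pointing down it reaches from about 350 to 850 mm from the base axis. Payload 8.1 kg.
Tool frame: the origin (TCP) lies on the centre line of the jaws, within the pads' length; the fingertips stand r.tip_extent ahead of it and the grasp point (between the pads) lies 8 mm behind it (r.tip_extent is the distance from the TCP to the fingertips, in mm); z points along the fingers, y is the direction in which the jaws open and shut (so a half turn about z gives the same grasp; the last joint's range is limited). The gripper opens to 85 mm and grips with 20 to 120 N. Pads are 22 mm wide; open, the fingers measure 114 mm over their backs; the gripper's body (76 mm by 85 mm) begins 54 mm behind the grasp point. The pads swing forward as they close: fully open they stand 13 mm farther back than shut.
Start: joints at [-76.57, 7.471, 85.268, -0, 87.261, -4.893], TCP at [188.646, -569.577, 242.292] pointing down, gripper open.
Joint ranges: [-169.43, 169.43], [-51.17, 129.36], [1.28, 143.12], [-76.62, 256.62], [0, 156.53], [-152.29, 152.29]. Speed limits (degrees/s): [136.94, 136.94, 159.86, 180, 180, 180].

INTERFACE

Orientations are given as [roll, pitch, yaw] about the fixed x, y, z axes, in that order (R = Rz(yaw) Ry(pitch) Rx(roll)).
In Python, from bench import sense, optics, hand_in, spotter, r gives the robot as it stands.
- The arm moves only by the tool apply_moves, never from a script. Its argument "series" is a list of rows, each a list of 3 entries, a list of its own where there are three numbers: the opening, from 0 (shut) to 1 (fully open), then the shift along the world's x, y, z in m, then the turn about the world's z in rad. In form: [[grip, [x, y, z], turn], ...]. A call has 1 to 5 rows; each row is the pose to reach, as a shift and turn from the pose measured when the call began; what a row does not reach only later rows make up. A row lasts 1/8 s, in which the tool goes at most 62.5 mm and 10.7 degrees, less where a joint would pass 70% of its speed; a pose out of reach is approached as far as the arm can. A call with a gripper value outside its range is refused whole. The fingers move at their own pace and stop on an object; "grip_force" is the grip in N (left out, the last holds). Time passes only in rows, so rows that repeat a pose let the fingers close. It gives the time, the measured TCP pose, the force and the opening at its end, in the units of the state.
- sense(): the state, without advancing time (a new reading comes with each control period).
- optics.snapshot(name): name is "scene" or "top"; returns a dict with "color" (400x640x3 uint8, blue, green, red), "intrinsics" (3x3 intrinsics, pixels), "distortion" ([k1, k2, p1, p2, k3] as OpenCV has them; the pictures are not rectified), "rvec" (rotation vector, rad) and "tvec" (3), from world to camera coordinates, as OpenCV has them. Camera axes: x right, y down, z forward; pixel columns grow to the right and rows downward; lengths in mm; the calibration is good to about 2 mm. A picture is of the moment at which its call begins. There is no depth.
- hand_in(): hands the job in, once; it reports no verdict.
Trained networks look in a picture, given as the dict that the camera call returned (one of the last four; its "shot" number tells which), for a name from the list of things; names that differ only in an ending like _2 or _b are one class to them, and where a whole thing is asked for, a point or a joint stands for the part that bears it (a point fixed in the world has none). Each returns a list of dicts, best first, with "p" (0 to 1); they miss things now and then, are a little off and sometimes report something else, mostly with a low value. They report only what shows in the picture. A call takes as long as a camera call. They do not tell look-alikes from the thing itself.
- spotter.search_frame(picture, query): "xyz" ([x, y, z] in mm, in the coordinates of the camera as it stood for that picture, good to about 4 mm: the middle of the surface that is visible of it).
- spotter.masks_of(picture, query): "mask" (400x640 bool, what is visible of it).
The state is a dict: "time": time; "joint_pos": joint angles; "qd": joint speeds; "joint_efforts": joint torques, N m; "tool_pos": TCP position; "tcp_rot": TCP orientation; "ft_force": force on the tool from outside, world axes, zero at the start; "wrist_torque": the same for the moment, N m; "finger_gap": finger opening in mm.
Only numpy, scipy, OpenCV 4.12 (cv2) and the standard library are available. Lean on these libraries where they do the work, as an engineer would, in place of code of your own. Each camera call takes 0.05 s, during which the arm holds its last target.

## Working session

There is one attempt and no reset: what is moved stays moved. The work goes in short steps, Python scripts to look and compute and a tool call to move; the robot and the scene stay as the last step left them, time stands still between calls to the robot, and variables do not carry over. Pictures are saved under pics/ and viewed, and the job is handed in when it is done.

Besides the shell and the picture viewer there is one more tool, called in YAML: its name, and indented under it one key for each argument. apply_moves: Moves the arm, as the interface text tells. Its arguments: {"type":"object","properties":{"series":{"type":"array"},"grip_force":{"type":"number"}},"required":["series"]}

```bash
mkdir -p pics; ls
python3 - <<'E'
from bench import sense, optics, spotter, r
import cv2, numpy as np
print(sense()); print(r.tip_extent)
for n in ["scene","top"]:
    p=optics.snapshot(n); cv2.imwrite(f"pics/{n}0.png",p["color"])
    print(n,p["intrinsics"],p["distortion"],p["rvec"],p["tvec"],p["shot"])
    R,_=cv2.Rodrigues(np.array(p["rvec"],float)); t=np.array(p["tvec"],float).ravel()
    for q in ["bin_handle","bin_box","louver_panel","board_mid","board_stop","canister","pen_pot","dispenser","tape_roll","bin_lip"]:
        for d in spotter.search_frame(p,q)[:3]:
            X=np.array(d["xyz"],float); print(q,round(d["p"],2),np.round(R.T@(X-t),1))
E
```

```text
pics
{'time': 0.0, 'joint_pos': array([-7.65708524e+01,  7.51470869e+00,  8.53317661e+01, -8.96587636e-04,
        8.72633481e+01, -4.89465387e+00]), 'qd': array([ 0.07944038,  0.01323757, -0.04072583, -0.0121089 , -0.0698544 ,
        0.09696387]), 'joint_efforts': array([-8.44637316e-05, -5.69394743e+01, -5.00551522e+01, -6.76815557e-05,
        1.47216115e-02,  7.25774657e-05]), 'tool_pos': array([ 188.5019529 , -569.03149043,  241.22477023]), 'tcp_rot': array([-1.79890501e+02, -8.47830104e-03,  1.83238370e+01]), 'ft_force': array([-1.39124041,  1.14395654,  0.0133946 ]), 'wrist_torque': array([0.00906091, 0.03636659, 0.03081211]), 'finger_gap': 85.43355898241919}
11.0
scene [[459.54310112   0.         326.48713883]
 [  0.         459.54310112 201.89645521]
 [  0.           0.           1.        ]] [-0.06203127  0.          0.          0.          0.        ] [ 0.95050339  2.32010463 -1.24261228] [ 396.73836992 -142.28094127 1677.8286381 ] 1
bin_handle 0.92 [ 464.5 -213.9   54.4]
bin_handle 0.9 [837.1 -67.9  48.5]
bin_box 0.9 [842.6 -66.3  52.1]
bin_box 0.89 [ 462.7 -211.3   56. 
[... 624 characters left out ...]
 ] [ 2.12952637 -2.13277463  0.16550687] [ -12.41115164  591.46103406 1343.24774441] 2
bin_handle 0.91 [ 454.7 -225.2   31. ]
bin_handle 0.74 [833.9 -74.6  46.7]
bin_handle 0.71 [ 292.5 -339.6   57.3]
bin_box 0.9 [833.2 -74.6  43.6]
bin_box 0.84 [ 289.7 -339.6   49.9]
bin_box 0.79 [ 455.6 -228.2   24.3]
louver_panel 0.82 [631.4 159.4  54.6]
board_mid 0.92 [628.4 157.4  61.1]
board_stop 0.67 [375.7  91.1  46.3]
board_stop 0.59 [624.5 160.3  54.3]
board_stop 0.19 [ 456.6 -226.    25.3]
canister 0.6 [ 713.5 -227.7  116.8]
pen_pot 0.95 [ 632.4 -371.1   62.7]
tape_roll 0.78 [377.4  90.3  44.3]
bin_lip 0.97 [ 290.4 -345.5   53.5]
bin_lip 0.94 [832.5 -75.   43.6]
bin_lip 0.65 [ 452.8 -224.7   26.9]
```

View pics/scene0.png

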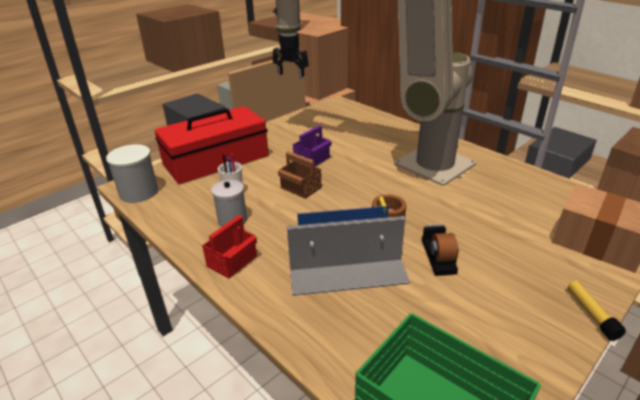

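View pics/top0.png

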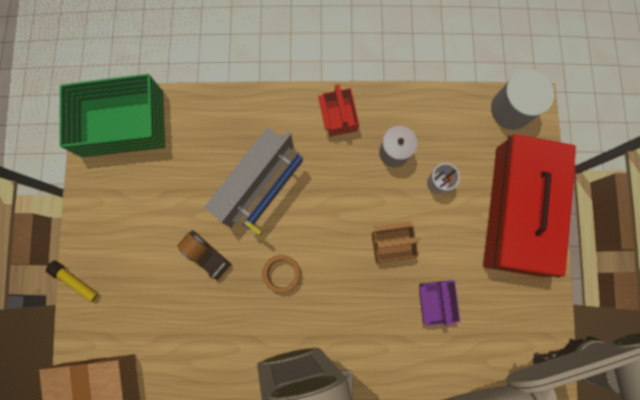

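Three bins show in the top picture: brown at (395,243), purple at (438,303) and red at (338,112). The task names the brown rattan one and rules out the other two. The rail is at (275,188) and the yellow stop at (253,228). I'll confirm with enlarged crops.

Run:
```python
import cv2, numpy as np
t=cv2.imread("pics/top0.png"); s=cv2.imread("pics/scene0.png")
a=cv2.resize(t[215:275,360:440],(800,600),interpolation=cv2.INTER_CUBIC); cv2.imwrite("pics/c1.png",a)
a=cv2.resize(t[120:250,195:315],(554,600),interpolation=cv2.INTER_CUBIC); cv2.imwrite("pics/c2.png",a)
a=cv2.resize(s[145:205,265:345],(800,600),interpolation=cv2.INTER_CUBIC); cv2.imwrite("pics/c3.png",a)
a=cv2.resize(s[185:305,280:440],(800,600),interpolation=cv2.INTER_CUBIC); cv2.imwrite("pics/c4.png",a)
```

```text
(no output)
```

View pics/c1.png

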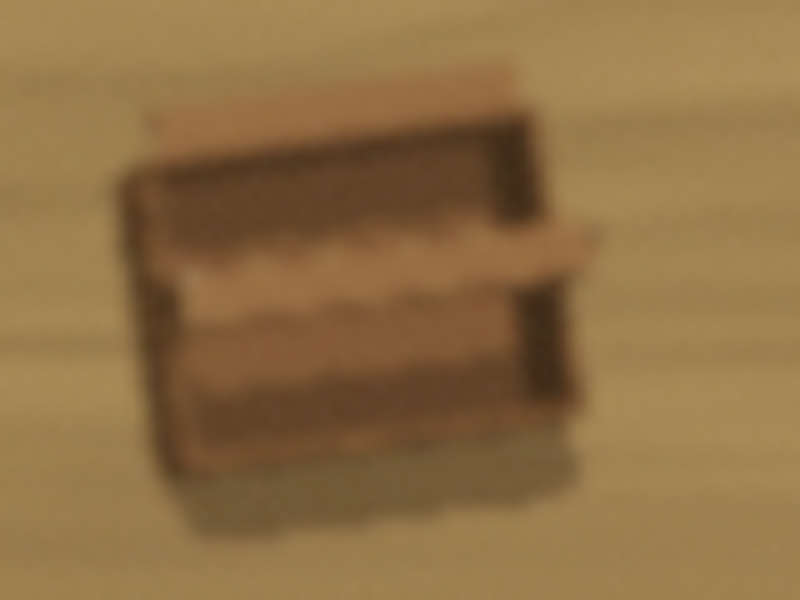

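View pics/c2.png

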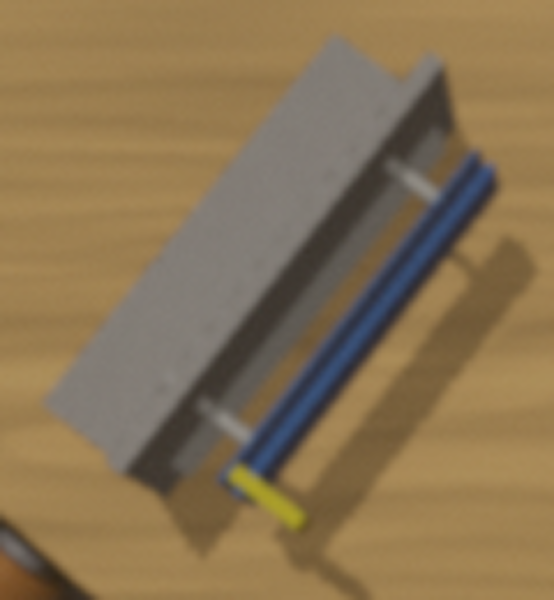

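View pics/c3.png

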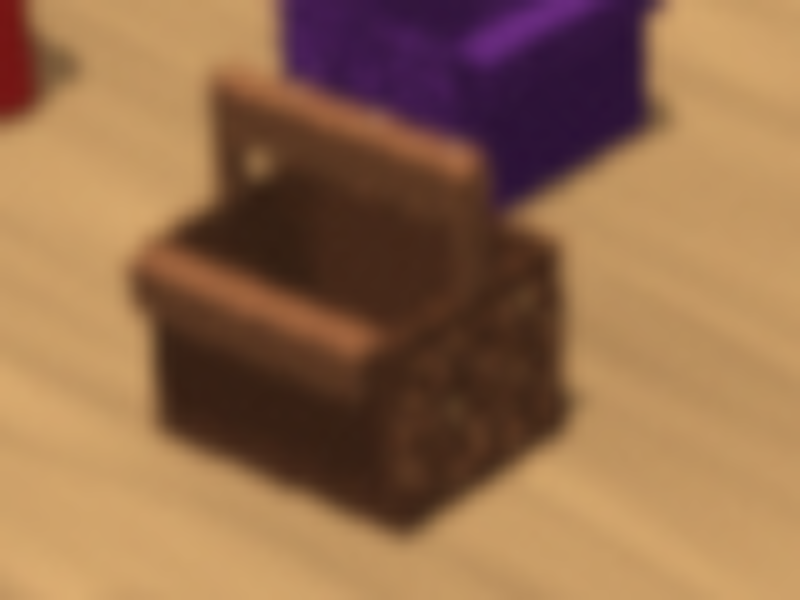

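View pics/c4.png

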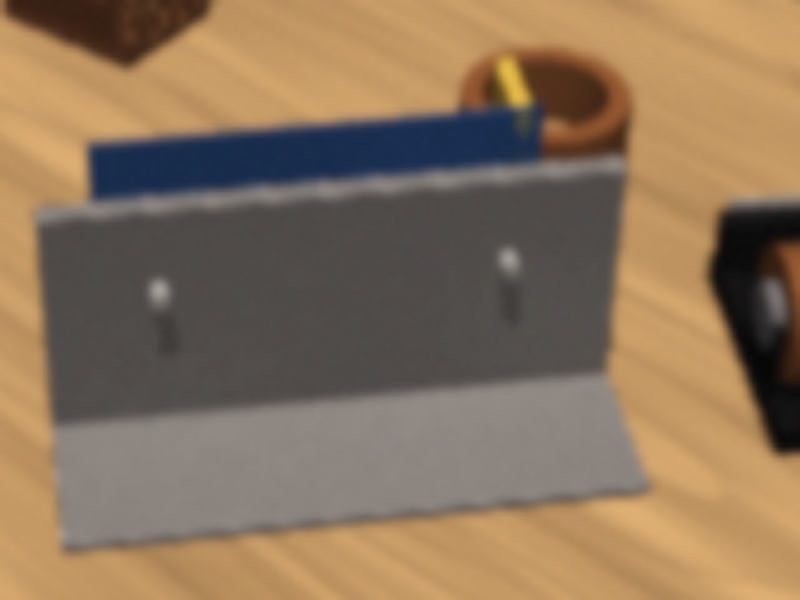

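The crop at c1/c3 shows the brown rattan bin, with its bar across the mouth and its lip on the far (+x) side. The panel's rail and stop face the robot. Next I'll fit both poses from pixel features in both views.

```bash
cat > fit.py <<'E'
import numpy as np, cv2
from scipy.optimize import least_squares
C={"scene":dict(K=np.array([[459.54310112,0,326.48713883],[0,459.54310112,201.89645521],[0,0,1]]),d=np.array([-0.06203127,0,0,0,0]),r=np.array([0.95050339,2.32010463,-1.24261228]),t=np.array([396.73836992,-142.28094127,1677.8286381])),
"top":dict(K=np.array([[498.54596911,0,317.17635328],[0,498.54596911,193.95889503],[0,0,1]]),d=np.array([-0.10623835,0,0,0,0]),r=np.array([2.12952637,-2.13277463,0.16550687]),t=np.array([-12.41115164,591.46103406,1343.24774441]))}
def proj(c,P):
    c=C[c]; return cv2.projectPoints(np.array(P,float).reshape(-1,3),c["r"],c["t"],c["K"],c["d"])[0].reshape(-1,2)
def back(c,uv,z):
    c=C[c];n=cv2.undistortPoints(np.array([[uv]],float),c["K"],c["d"]).ravel()
    R=cv2.Rodrigues(c["r"])[0];o=-R.T@c["t"];d=R.T@np.array([n[0],n[1],1]);return o+d*(z-o[2])/d[2]
def place(p,P):
    P=np.array(P,float);a=np.radians(p[2]);c,s=np.cos(a),np.sin(a)
    return np.c_[p[0]+c*P[:,0]-s*P[:,1],p[1]+s*P[:,0]+c*P[:,1],P[:,2]]
E
cat > f1.py <<'E'
from fit import *
T=lambda x,y:(195+x/4.617,120+y/4.617); S=lambda x,y:(280+x/5,185+y/5)
t=lambda x,y:(360+x/10,215+y/10); s=lambda x,y:(265+x/10,145+y/10)
# panel: params px,py,yaw,so ; board x -6..6 ; blade front at x=-6-so
def rp(o,y,z): return lambda so:(-6-so+o,y,z)
def bp(x,y,z): return lambda so:(x,y,z)
obs=[("top",T(472,153),rp(14,-120,144)),("top",T(224,478),rp(14,120,144)),("top",T(497,185),rp(0,-120,130)),
("top",T(305,520),rp(-37,105,142)),
("scene",S(90,146),rp(14,-120,144)),("scene",S(543,107),rp(14,120,144)),
("scene",S(40,218),bp(6,-150,142)),("scene",S(625,163),bp(6,150,142)),("top",T(435,53),bp(-6,-150,142))]
def res(p): return np.concatenate([proj(c,place(p[:3],[f(p[3])]))[0]-uv for c,uv,f in obs])
for sel in (None,"top","scene"):
    keep=[i for i,o in enumerate(obs) if sel in(None,o[0])]
    f=lambda p:res(p).reshape(-1,2)[keep].ravel()
    q=least_squares(f,[640,160,45,40],loss="soft_l1"); print(sel,np.round(q.x,2)); print(np.round(f(q.x).reshape(-1,2),1).tolist())
ob=[("top",t(185,275),(7,55,121)),("top",t(590,222),(7,-55,121)),("top",t(190,318),(-7,55,121)),("top",t(590,268),(-7,-55,121)),
("top",t(150,113),(55,50,75)),("top",t(515,65),(55,-50,75)),("top",t(125,180),(42.5,55,75)),("top",t(580,410),(-42.5,-55,75)),("top",t(172,475),(-42.5,55,75)),
("scene",s(405,532),(42.5,55,0)),("scene",s(565,410),(-42.5,55,0)),("scene",s(160,430),(42.5,-55,0)),("scene",s(485,155),(0,55,121)),("scene",s(220,75),(0,-55,121)),("scene",s(375,350),(55,50,73)),("scene",s(555,235),(-42.5,55,75))]
for sel in (None,"top","scene"):
    k=[o for o in ob if sel in(None,o[0])]
    f=lambda p:np.concatenate([proj(c,place(p,[P]))[0]-uv for c,uv,P in k])
    q=least_squares(f,[455,-225,8],loss="soft_l1"); print("bin",sel,np.round(q.x,2)); print(np.round(f(q.x).reshape(-1,2),1).tolist())
E
python3 f1.py
```

```text
None [626.47 154.37  53.32  65.9 ]
[[0.8, -1.2], [-1.4, 1.1], [-0.2, -3.8], [0.3, -0.8], [-0.2, -2.2], [0.4, -2.3], [-0.3, -0.0], [1.6, 0.3], [0.1, 0.6]]
top [627.75 156.79  52.7   70.13]
[[1.4, -0.3], [-1.5, 1.5], [0.4, -2.8], [0.0, -0.2], [-0.4, 0.5]]
scene [626.78 152.6   53.74  55.07]
[[-0.5, 0.2], [0.5, -0.4], [-0.8, -0.0], [0.9, -0.2]]
bin None [ 451.15 -225.94    7.84]
[[-1.2, 0.1], [-0.3, -0.5], [-0.9, 1.1], [0.6, 0.1], [-0.5, -0.4], [-0.8, -0.7], [0.9, -2.3], [0.4, 0.2], [1.0, -0.5], [0.4, -0.7], [0.6, 0.4], [0.1, -1.2], [-0.4, -0.7], [0.3, -2.2], [-1.3, -0.6], [1.2, -1.4]]
bin top [ 450.49 -226.21    7.51]
[[-1.1, 0.2], [-0.2, -0.2], [-0.8, 1.3], [0.7, 0.5], [-0.3, -0.2], [-0.6, -0.4], [1.0, -2.1], [0.5, 0.5], [1.0, -0.4]]
bin scene [ 455.86 -222.35   10.28]
[[0.9, 0.1], [0.3, 0.9], [-0.4, 0.2], [-0.3, -0.1], [-0.5, -1.1], [-0.6, 0.4], [0.9, -1.0]]
```

```bash
cat > ov.py <<'E'
from fit import *
import sys
def lines(c,img,Ls,p,x0,y0,sc,col):
    for a,b in Ls:
        uv=proj(c,place(p,[a,b])); q=[(int((u-x0+.5)*sc*8),int((v-y0+.5)*sc*8)) for u,v in uv]
        cv2.line(img,q[0],q[1],col,1,cv2.LINE_AA,3)
def box(x0,x1,y0,y1,z0,z1):
    L=[]
    for z in(z0,z1): L+=[((x0,y0,z),(x1,y0,z)),((x0,y1,z),(x1,y1,z)),((x0,y0,z),(x0,y1,z)),((x1,y0,z),(x1,y1,z))]
    return L+[((x,y,z0),(x,y,z1)) for x in(x0,x1) for y in(y0,y1)]
def panel(so):
    f=-6-so
    return [(box(-6,6,-150,150,0,142),(0,255,0)),(box(f,f+5,-120,120,70,130),(255,255,0)),(box(f+11,f+14,-120,120,70,144),(0,0,255)),(box(f-37,f,105,111,110,142),(255,0,255))]
BIN=[(box(-42.5,42.5,-55,55,0,75),(0,255,0)),(box(-7,7,-55,55,99,121),(0,0,255)),(box(42.5,55,-50,50,57,75),(255,255,0))]
def over(c,img,groups,p,win,sc,out):
    x0,y0,x1,y1=win
    a=cv2.resize(img[y0:y1,x0:x1],None,fx=sc,fy=sc,interpolation=cv2.INTER_CUBIC)
    for L,col in groups: lines(c,a,L,p,x0,y0,sc,col)
    cv2.imwrite(out,a); return a
E
python3 - <<'E'
from ov import *
t=cv2.imread("pics/top0.png"); s=cv2.imread("pics/scene0.png")
pp=(627.0,154.5,53.2)
a=over("top",t,panel(62),pp,(195,120,315,250),4,"pics/x.png"); b=over("scene",s,panel(62),pp,(285,200,420,300),4,"pics/x.png")
m=np.zeros((600,800,3),np.uint8)
cv2.imwrite("pics/o1t.png",a);cv2.imwrite("pics/o1s.png",b)
a=over("top",t,BIN,(451.5,-225.5,8),(365,210,435,275),8,"pics/o1bt.png")
a=over("scene",s,BIN,(451.5,-225.5,8),(270,145,335,205),8,"pics/o1bs.png")
E
```

```text
(no output)
```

View pics/o1t.png

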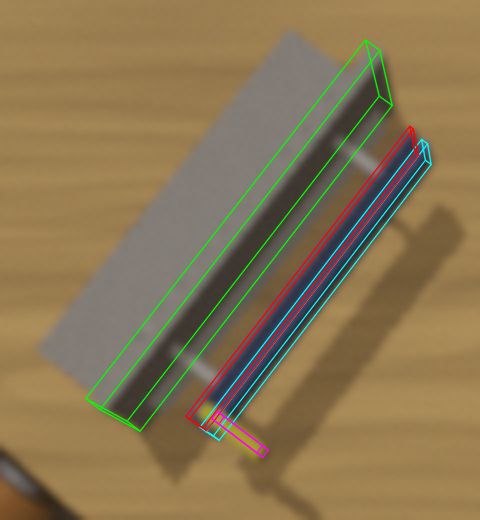

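View pics/o1s.png

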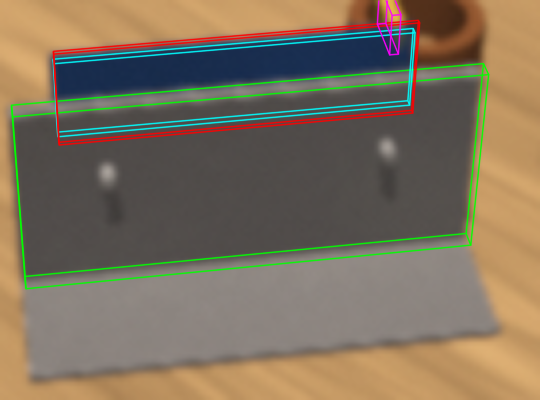

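View pics/o1bt.png

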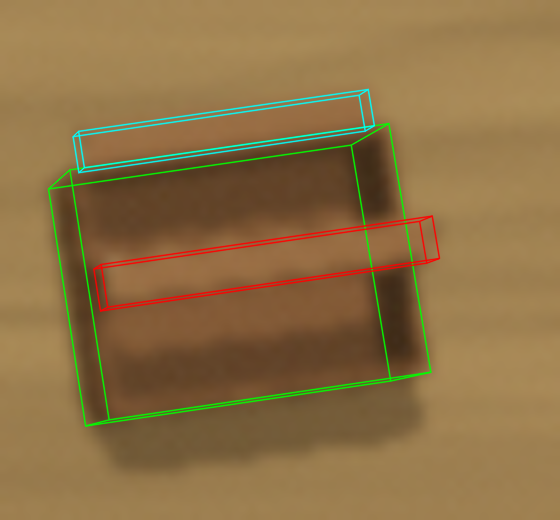

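View pics/o1bs.png

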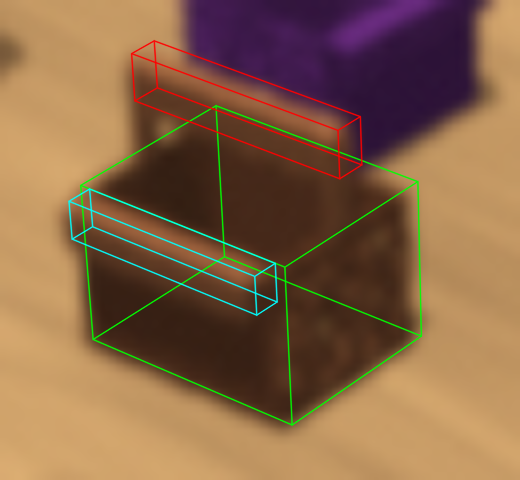

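Run:
```python
from fit import *
t=cv2.imread("pics/top0.png"); s=cv2.imread("pics/scene0.png")
def pts(img,win,axis):
    x0,y0,x1,y1=win; h=cv2.cvtColor(img,cv2.COLOR_BGR2HSV); m=((h[...,0]>98)&(h[...,0]<125)&(h[...,1]>110)).astype(np.uint8)
    mm=np.zeros_like(m);mm[y0:y1,x0:x1]=m[y0:y1,x0:x1]; return mm
m=pts(t,(235,140,315,235),0)
ys,xs=np.nonzero(m); print(len(xs),xs.min(),xs.max(),ys.min(),ys.max())
v=cv2.fitLine(np.c_[xs,ys].astype(np.float32),cv2.DIST_L2,0,.01,.01).ravel();c=v[2:];d=v[:2]
for z in(130,137,144):
    A=back("top",c-d*40,z);B=back("top",c+d*40,z);D=A-B; print("yaw top",z,np.degrees(np.arctan2(-D[0],D[1]))%180, back("top",c,z))
m=pts(s,(285,195,400,235),0)
# top edge per column: gradient of saturation/blue subpixel
E=[]
for x in range(305,380):
    col=s[200:235,x].astype(float); f=col[:,0]-col[:,2]  # B-R, rises in blue
    on=np.nonzero(m[200:235,x])[0]
    if len(on)==0: continue
    half=(f[on].max()+f[max(on[0]-5,0)])/2
    for i in range(len(f)-1):
        if f[i]<half<=f[i+1]: E.append((x,200+i+(half-f[i])/(f[i+1]-f[i])));break
E=np.array(E,np.float32); k=np.polyfit(E[:,0],E[:,1],1); r=E[:,1]-np.polyval(k,E[:,0]); print(len(E),r.std())
A=back("scene",(305,np.polyval(k,305)),144);B=back("scene",(380,np.polyval(k,380)),144);D=B-A; print("yaw scene",np.degrees(np.arctan2(-D[0],D[1])),A,B)
# location of backplate rear relative to guess panel
a=np.radians(53.2);ux=np.array([np.cos(a),np.sin(a)])
for P in(A,B): print("panel x of plate back",ux@(P[:2]-[627,154.5]))
```

```text
221 250 300 157 221
yaw top 130 52.99608592375381 [588.70632134  99.55088077 130.        ]
yaw top 137 52.99608592375382 [587.48511864  98.86787891 137.        ]
yaw top 144 52.996085923753796 [586.26391595  98.18487705 144.        ]
75 0.14163028042641973
yaw scene 53.395159631519334 [676.82218621  51.41185376 144.        ] [518.96764874 168.66567151 144.        ]
panel x of plate back -52.701247394312645
panel x of plate back -53.3710302399647
```

apply_moves:
  series:
    - [1,[0.05,0.06,0],0.18]
    - [1,[0.1,0.12,0],0.36]
    - [1,[0.15,0.18,0],0.54]
    - [1,[0.2,0.24,0],0.72]
    - [1,[0.23,0.29,0],0.9]

```text
time: 1.72
tool_pos: [386.1, -325.1, 242.5]
tcp_rot: [180.0, 0.0, 70.2]
ft_force: [1.9, -0.5, -0.1]
finger_gap: 85.3
```

apply_moves:
  series:
    - [1,[0.02,0.03,0],0.16]
    - [1,[0.045,0.07,0],0.33]
    - [1,[0.066,0.1,0],0.485]
    - [1,[0.066,0.1,0],0.485]
    - [1,[0.066,0.1,-0.03],0.485]

```text
time: 2.35
tool_pos: [453.7, -226.2, 215.0]
tcp_rot: [179.7, 0.3, 97.9]
ft_force: [0.2, 0.0, -0.5]
finger_gap: 85.3
```

Run:
```python
from ov import *
from bench import optics,sense
s=sense();print(s["tool_pos"],s["tcp_rot"],s["finger_gap"])
for n,w,sc in(("top",(340,180,460,290),5),("scene",(250,80,370,205),5)):
    p=optics.snapshot(n)["color"]; cv2.imwrite(f"pics/{n}1.png",p)
    over(n,p,BIN,(452,-225,8),w,sc,f"pics/o2{n}.png")
```

```text
[ 453.65482481 -226.24021685  215.04577435] [179.72122874   0.25019238  97.94740451] 85.31848635226625
```

View pics/o2top.png

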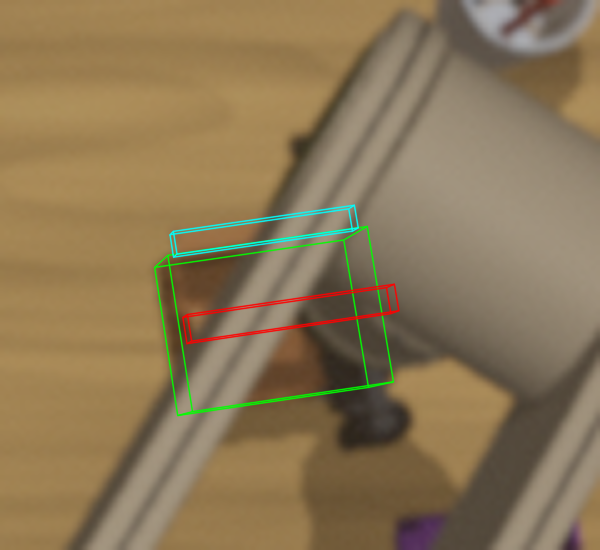

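View pics/o2scene.png

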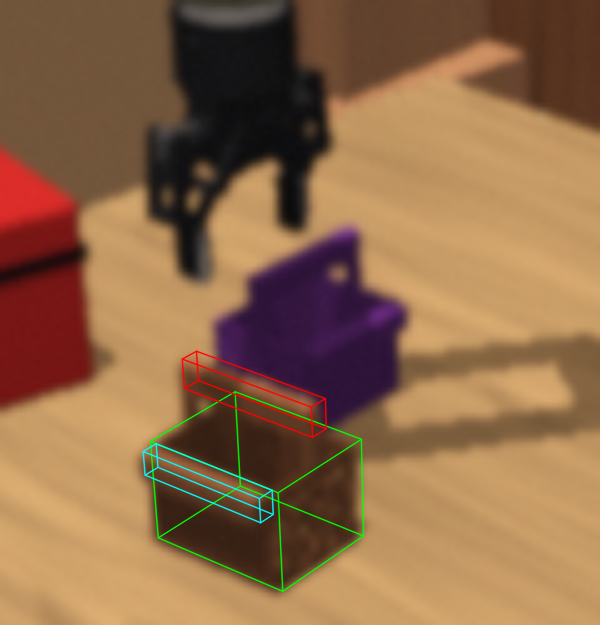

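The jaws straddle the bar in both views, so I'll go down and grip.

apply_moves:
  series:
    - [1,[-0.002,0.001,-0.04],0]
    - [1,[-0.002,0.001,-0.08],0]
    - [1,[-0.002,0.001,-0.1],0]
    - [1,[-0.002,0.001,-0.111],0]
    - [1,[-0.002,0.001,-0.111],0]

```text
time: 3.08
tool_pos: [447.9, -224.1, 98.5]
tcp_rot: [-179.8, -0.2, 97.8]
ft_force: [0.2, -0.0, -0.6]
finger_gap: 85.5
```

apply_moves:
  series:
    - [0.4,[0,0,0],0]
    - [0,[0,0,0],0]
    - [0,[0,0,0],0]
    - [0,[0,0,0],0]
    - [0,[0,0,0],0]
  grip_force: 40

```text
time: 3.7
tool_pos: [447.6, -223.9, 98.2]
tcp_rot: [-179.7, -0.2, 97.8]
ft_force: [0.3, 0.6, -2.2]
finger_gap: 13.6
```

apply_moves:
  series:
    - [0,[0,0,0.01],0]
    - [0,[0,0,0.03],0]
    - [0,[0,0,0.05],0]
    - [0,[0,0,0.05],0]
    - [0,[0,0,0.05],0]

```text
time: 4.32
tool_pos: [447.2, -223.7, 147.6]
tcp_rot: [-179.7, -0.2, 97.8]
ft_force: [0.7, -0.0, -2.5]
finger_gap: 13.5
```

Run:
```python
from ov import *
from bench import optics,sense
s=sense();print(s["tool_pos"],s["tcp_rot"],s["finger_gap"],s["ft_force"],s["wrist_torque"])
for n,w,sc in(("scene",(250,80,370,205),5),):
    p=optics.snapshot(n)["color"]; cv2.imwrite(f"pics/{n}2.png",p)
    over(n,p,[],(452,-225,8),w,sc,f"pics/o3{n}.png")
```

```text
[ 447.23547178 -223.66422149  147.60585749] [-179.70112313   -0.23533401   97.82856343] 13.500704394349691 [ 0.69875174 -0.03914773 -2.47331603] [ 0.03203916 -0.04009886 -0.03142014]
```

View pics/o3scene.png

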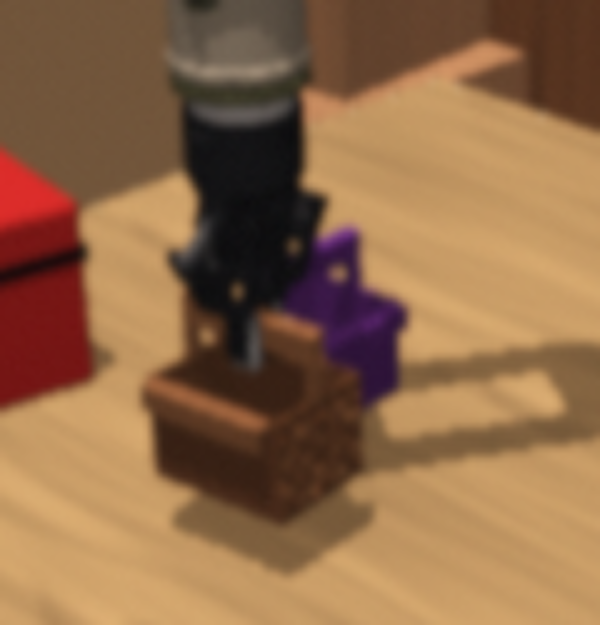

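apply_moves:
  series:
    - [0,[0,0.01,0.03],0.03]
    - [0,[0.01,0.04,0.05],0.15]
    - [0,[0.03,0.08,0.055],0.28]
    - [0,[0.05,0.12,0.055],0.42]
    - [0,[0.065,0.16,0.055],0.56]

```text
time: 5.0
tool_pos: [512.0, -62.1, 201.1]
tcp_rot: [-179.6, -0.3, 130.2]
ft_force: [0.3, -0.4, -2.4]
finger_gap: 13.4
```

```bash
python3 -c "
from bench import sense
s=sense();print(s['tool_pos'],s['tcp_rot'],s['qd'],s['ft_force'])"
```

```text
[512.00096936 -62.09062884 201.10323735] [-179.61361897   -0.33176381  130.16914968] [ 38.30840824  10.73161683  -9.82025201  -0.34949049  -0.4962324
 -25.67112584] [ 0.32289093 -0.3594911  -2.38798854]
```

apply_moves:
  series:
    - [0,[0.01,0.03,-0.003],0.12]
    - [0,[0.02,0.067,-0.011],0.227]
    - [0,[0.02,0.067,-0.011],0.227]
    - [0,[0.02,0.067,-0.011],0.227]
    - [0,[0.02,0.067,-0.011],0.227]

```text
time: 5.62
tool_pos: [531.8, 4.0, 190.0]
tcp_rot: [-179.6, -0.3, 143.1]
ft_force: [0.7, 0.2, -2.9]
finger_gap: 13.4
```

Run:
```python
from ov import *
from bench import optics,sense
s=sense();print(s["tool_pos"],s["tcp_rot"],s["finger_gap"],s["ft_force"],s["wrist_torque"])
tp=s["tool_pos"];pp=(627,154.5,53.2)
def G(tp):
    dz=tp[2]-98; out=[]
    return [([((a[0],a[1],a[2]+dz),(b[0],b[1],b[2]+dz)) for a,b in L],c) for L,c in BIN]
for n,w,sc in(("scene",(285,140,425,300),4),("top",(200,120,360,260),4)):
    p=optics.snapshot(n)["color"]; cv2.imwrite(f"pics/{n}3.png",p)
    x0,y0,x1,y1=w
    a=over(n,p,G(tp),(tp[0],tp[1],s["tcp_rot"][2]-90),w,sc,"pics/x.png")
    for L,col in panel(62)[1:]: lines(n,a,L,pp,x0,y0,sc,col)
    cv2.imwrite(f"pics/o4{n}.png",a)
```

```text
[531.81537658   4.04786676 189.95080665] [-179.58969461   -0.33671862  143.08560315] 13.361641934892344 [ 0.6997905   0.24087924 -2.8800473 ] [-0.06108511 -0.04392586 -0.04726692]
```

View pics/o4top.png

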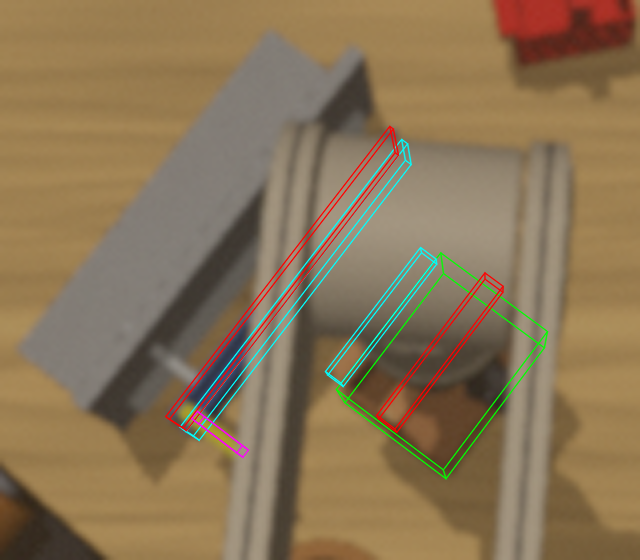

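View pics/o4scene.png

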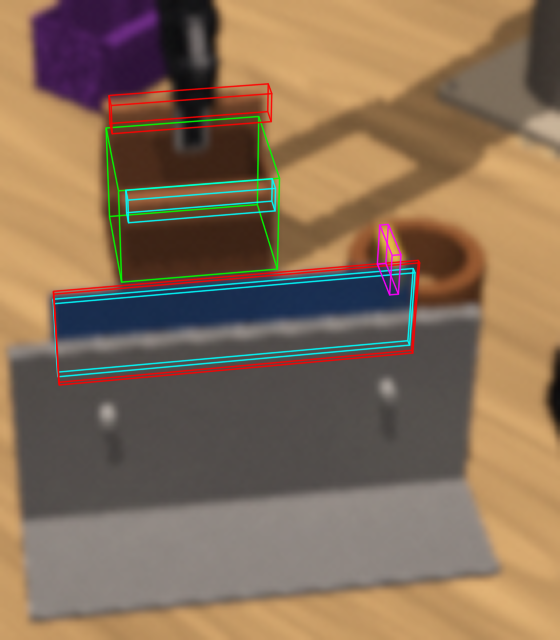

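apply_moves:
  series:
    - [0,[0.008,0.011,-0.006],0.002]
    - [0,[0.016,0.021,-0.013],0.002]
    - [0,[0.023,0.031,-0.013],0.002]
    - [0,[0.028,0.037,-0.013],0.002]
    - [0,[0.028,0.037,-0.013],0.002]

```text
time: 6.35
tool_pos: [560.4, 41.7, 177.3]
tcp_rot: [-179.6, -0.3, 143.3]
ft_force: [-1.1, -0.7, -2.5]
finger_gap: 13.5
```

```bash
cat > st.py <<'E'
from bench import sense
import numpy as np
s=sense();a=np.radians(53.2);ux=np.array([np.cos(a),np.sin(a)]);uy=np.array([-ux[1],ux[0]])
p=s["tool_pos"];f=s["ft_force"];d=p[:2]-[627,154.5]
print("px %.1f py %.1f lipz %.1f | Fx %.2f Fy %.2f Fz %.2f"%(ux@d,uy@d,p[2]-27,ux@f[:2],uy@f[:2],f[2]),"rot",np.round(s["tcp_rot"],2),"tq",np.round(s["wrist_torque"],2),"v",np.abs(s["qd"]).max().round(1),s["time"])
E
python3 st.py
```

```text
px -130.2 py -14.2 lipz 150.3 | Fx -1.22 Fy 0.42 Fz -2.53 rot [-179.62   -0.31  143.26] tq [-0.02  0.02  0.  ] v 0.8 6.35
```

apply_moves:
  series:
    - [0,[0.0012,0.0016,0],0]
    - [0,[0.0024,0.0032,0],0]
    - [0,[0.0036,0.0048,0],0]
    - [0,[0.0048,0.0064,0],0]
    - [0,[0.0048,0.0064,0],0]

```text
time: 6.98
tool_pos: [565.3, 48.2, 177.4]
tcp_rot: [-179.6, -0.3, 143.3]
ft_force: [0.3, 0.3, -3.0]
finger_gap: 13.6
```

```bash
python3 st.py
```

```text
px -122.1 py -14.3 lipz 150.4 | Fx 0.42 Fy -0.08 Fz -2.98 rot [-179.62   -0.31  143.26] tq [-0.02 -0.03  0.01] v 0.1 6.975
```

apply_moves:
  series:
    - [0,[0.0006,0.0008,0],0]
    - [0,[0.0012,0.0016,0],0]
    - [0,[0.0018,0.0024,0],0]
    - [0,[0.0018,0.0024,0],0]

```text
time: 7.48
tool_pos: [567.1, 50.6, 177.3]
tcp_rot: [-179.6, -0.3, 143.3]
ft_force: [0.5, -0.9, -2.5]
finger_gap: 13.7
```

```bash
python3 st.py
```

```text
px -119.0 py -14.3 lipz 150.3 | Fx -0.40 Fy -0.98 Fz -2.46 rot [-179.62   -0.31  143.27] tq [-0.01  0.01  0.03] v 0.1 7.475
```

apply_moves:
  series:
    - [0,[0.0006,0.0008,0],0]
    - [0,[0.0012,0.0016,0],0]
    - [0,[0.0018,0.0024,0],0]
    - [0,[0.0018,0.0024,0],0]

```text
time: 7.98
tool_pos: [568.9, 53.1, 177.3]
tcp_rot: [-179.6, -0.3, 143.3]
ft_force: [-0.2, 0.2, -2.5]
finger_gap: 13.5
```

```bash
python3 st.py
```

```text
px -116.0 py -14.3 lipz 150.3 | Fx 0.05 Fy 0.28 Fz -2.51 rot [-179.62   -0.31  143.27] tq [ 0.08 -0.01  0.01] v 0.2 7.975
```

apply_moves:
  series:
    - [0,[0.0006,0.0008,0],0]
    - [0,[0.0012,0.0016,0],0]
    - [0,[0.0018,0.0024,0],0]
    - [0,[0.0018,0.0024,0],0]

```text
time: 8.48
tool_pos: [570.4, 55.1, 177.3]
tcp_rot: [-179.6, -0.3, 143.3]
ft_force: [-4.2, -2.4, -1.4]
finger_gap: 13.5
```

```bash
python3 st.py
python3 - <<'E'
from ov import *
from bench import optics
for n,w,sc in(("scene",(285,140,425,290),4),):
    p=optics.snapshot(n)["color"]; cv2.imwrite(f"pics/{n}4.png",p); over(n,p,[],(0,0,0),w,sc,"pics/o5.png")
E
```

```text
px -113.5 py -14.2 lipz 150.3 | Fx -4.40 Fy 1.95 Fz -1.38 rot [-179.56   -0.32  143.26] tq [-0.51  0.55 -0.16] v 0.2 8.475
```

View pics/o5.png

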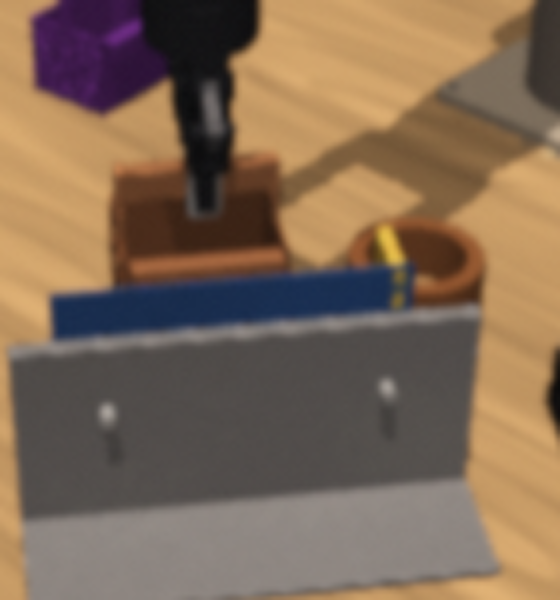

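Tongue contact at px ≈ −114 (4.4 N). The moment of −0.16 N·m suggests the −y end touches first, so I'll trim the yaw by feel.

apply_moves:
  series:
    - [0,[0,0,0],-0.005]
    - [0,[0,0,0],-0.01]
    - [0,[0,0,0],-0.01]

```text
time: 8.9
tool_pos: [570.3, 55.2, 177.2]
tcp_rot: [-179.6, -0.3, 142.7]
ft_force: [-2.6, -2.6, -2.0]
finger_gap: 13.5
```

```bash
python3 st.py
```

```text
px -113.5 py -14.1 lipz 150.2 | Fx -3.63 Fy 0.57 Fz -2.00 rot [-179.56   -0.34  142.68] tq [-0.32  0.48  0.16] v 0.1 8.9
```

apply_moves:
  series:
    - [0,[-0.0003,-0.0004,0],0.005]
    - [0,[-0.0006,-0.0008,0],0.005]
    - [0,[-0.0006,-0.0008,-0.003],0.005]
    - [0,[-0.0006,-0.0008,-0.006],0.005]
    - [0,[-0.0006,-0.0008,-0.008],0.005]

```text
time: 9.52
tool_pos: [569.6, 54.4, 168.8]
tcp_rot: [-179.5, -0.4, 143.0]
ft_force: [-0.0, 0.7, -2.1]
finger_gap: 13.6
```

```bash
python3 st.py
```

```text
px -114.5 py -14.0 lipz 141.8 | Fx 0.57 Fy 0.45 Fz -2.14 rot [-179.55   -0.36  142.97] tq [ 0.02 -0.01  0.02] v 1.5 9.525
```

apply_moves:
  series:
    - [0,[0,0,-0.0015],0]
    - [0,[0,0,-0.003],0]
    - [0,[0,0,-0.0045],0]
    - [0,[0,0,-0.006],0]
    - [0,[0,0,-0.006],0]

```text
time: 10.15
tool_pos: [569.5, 54.4, 162.6]
tcp_rot: [-179.5, -0.4, 143.0]
ft_force: [-0.1, 0.8, -2.9]
finger_gap: 13.3
```

```bash
python3 st.py
```

```text
px -114.6 py -13.9 lipz 135.6 | Fx 0.54 Fy 0.58 Fz -2.94 rot [-179.54   -0.37  142.97] tq [ 0.01 -0.04  0.03] v 0.2 10.15
```

apply_moves:
  series:
    - [0,[0,0,-0.001],0]
    - [0,[0,0,-0.002],0]
    - [0,[0,0,-0.003],0]
    - [0,[0,0,-0.004],0]
    - [0,[0,0,-0.004],0]

```text
time: 10.78
tool_pos: [569.4, 54.4, 158.5]
tcp_rot: [-179.5, -0.4, 143.0]
ft_force: [-0.1, -0.2, -2.8]
finger_gap: 13.4
```

```bash
python3 st.py
```

```text
px -114.7 py -13.9 lipz 131.5 | Fx -0.19 Fy -0.04 Fz -2.83 rot [-179.53   -0.38  142.97] tq [ 0.01 -0.01  0.03] v 0.1 10.775
```

apply_moves:
  series:
    - [0,[0,0,-0.0008],0]
    - [0,[0,0,-0.0016],0]
    - [0,[0,0,-0.0024],0]
    - [0,[0,0,-0.0024],0]

```text
time: 11.28
tool_pos: [569.7, 54.4, 156.8]
tcp_rot: [-179.6, -0.3, 143.0]
ft_force: [-2.8, -0.3, 4.2]
finger_gap: 13.8
```

```bash
python3 st.py
```

```text
px -114.5 py -14.1 lipz 129.8 | Fx -1.95 Fy 2.08 Fz 4.23 rot [-179.56   -0.33  142.98] tq [0.02 0.21 0.09] v 0.1 11.275
```

Vertical force rose 7 N at lip z ≈ 129.8, so it appears to be home. I'll relax the load and check by picture.

apply_moves:
  series:
    - [0,[0,0,0.0],0]
    - [0,[0,0,0.0],0]

```text
time: 11.52
tool_pos: [569.8, 54.4, 156.8]
tcp_rot: [-179.6, -0.3, 143.0]
ft_force: [-1.0, -0.7, 1.6]
finger_gap: 13.7
```

```bash
python3 st.py
python3 - <<'E'
from ov import *
from bench import optics
p=optics.snapshot("scene")["color"]; cv2.imwrite(f"pics/scene5.png",p); over("scene",p,[],(0,0,0),(285,150,425,250),5,"pics/o6.png")
E
```

```text
px -114.4 py -14.2 lipz 129.8 | Fx -1.13 Fy 0.38 Fz 1.62 rot [-179.57   -0.33  142.97] tq [0.04 0.08 0.03] v 0.1 11.525
```

View pics/o6.png

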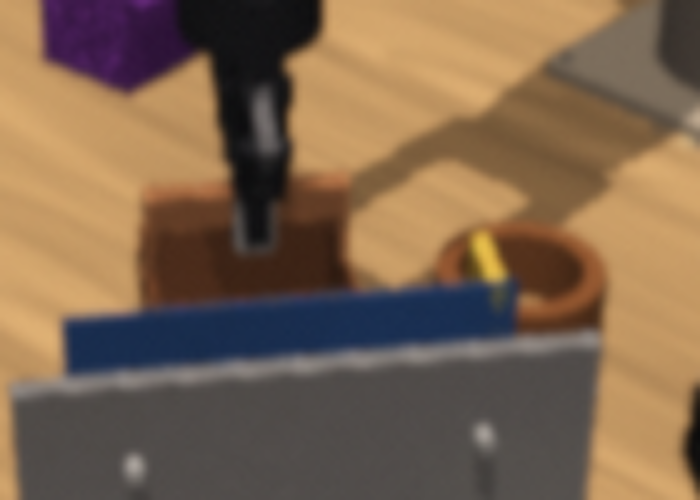

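The lip has disappeared behind the blue back plate, so it's home. Next is the slide along the rail to the stop.

apply_moves:
  series:
    - [0,[-0.002,0.0015,0.0004],0]
    - [0,[-0.008,0.006,0.0004],0]
    - [0,[-0.016,0.012,0.0004],0]
    - [0,[-0.024,0.018,0.0004],0]
    - [0,[-0.024,0.018,0.0004],0]

```text
time: 12.2
tool_pos: [545.0, 73.2, 157.2]
tcp_rot: [-179.6, -0.4, 143.0]
ft_force: [0.7, -1.1, -3.2]
finger_gap: 13.1
```

```bash
python3 st.py
```

```text
px -114.3 py 17.0 lipz 130.2 | Fx -0.45 Fy -1.27 Fz -3.21 rot [-179.57   -0.36  143.03] tq [ 0.04 -0.02 -0.03] v 0.9 12.2
```

apply_moves:
  series:
    - [0,[-0.004,0.003,0],0]
    - [0,[-0.009,0.0068,0],0]
    - [0,[-0.014,0.0105,0],0]
    - [0,[-0.0176,0.0133,0],0]
    - [0,[-0.0176,0.0133,0],0]

```text
time: 12.82
tool_pos: [527.0, 86.7, 157.1]
tcp_rot: [-179.6, -0.4, 143.1]
ft_force: [0.1, -0.5, -2.4]
finger_gap: 13.5
```

```bash
python3 st.py
python3 - <<'E'
from ov import *
from bench import optics
p=optics.snapshot("scene")["color"]; cv2.imwrite(f"pics/scene6.png",p); over("scene",p,[],(0,0,0),(285,150,425,250),5,"pics/o7.png")
E
```

```text
px -114.1 py 39.5 lipz 130.1 | Fx -0.31 Fy -0.34 Fz -2.44 rot [-179.56   -0.37  143.05] tq [ 0.01  0.02 -0.  ] v 0.5 12.825
```

View pics/o7.png

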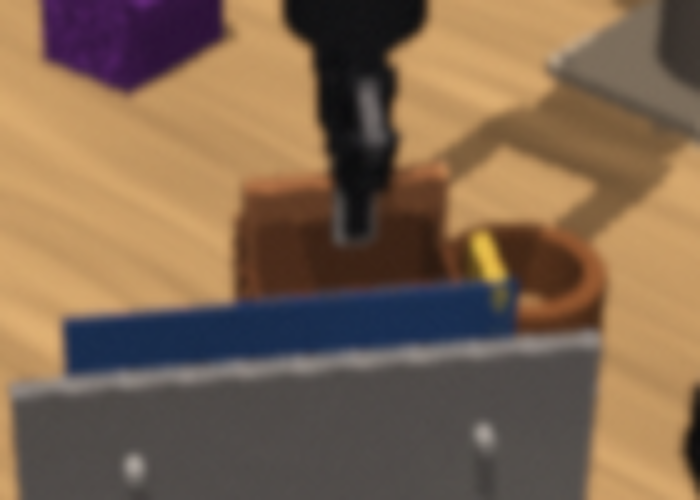

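The bin's side is now about 10–15 mm from the yellow stop, so I'll continue in small felt steps.

apply_moves:
  series:
    - [0,[-0.0016,0.0012,0],0]
    - [0,[-0.0032,0.0024,0],0]
    - [0,[-0.0048,0.0036,0],0]
    - [0,[-0.0056,0.0042,0],0]
    - [0,[-0.0056,0.0042,0],0]

```text
time: 13.5
tool_pos: [521.5, 90.9, 157.1]
tcp_rot: [-179.6, -0.4, 143.1]
ft_force: [-0.9, 0.1, -2.3]
finger_gap: 13.3
```

```bash
python3 st.py
```

```text
px -114.2 py 46.4 lipz 130.1 | Fx -0.45 Fy 0.74 Fz -2.31 rot [-179.56   -0.37  143.06] tq [ 0.04  0.   -0.01] v 0.1 13.5
```

apply_moves:
  series:
    - [0,[-0.0008,0.0006,0],0]
    - [0,[-0.0016,0.0012,0],0]
    - [0,[-0.0024,0.0018,0],0]
    - [0,[-0.0024,0.0018,0],0]

```text
time: 14.0
tool_pos: [519.0, 92.8, 157.1]
tcp_rot: [-179.6, -0.4, 143.1]
ft_force: [-0.5, 0.8, -2.0]
finger_gap: 13.3
```

```bash
python3 st.py
```

```text
px -114.1 py 49.5 lipz 130.1 | Fx 0.30 Fy 0.90 Fz -1.98 rot [-179.56   -0.37  143.06] tq [-0.    0.03  0.02] v 0.2 14.0
```

apply_moves:
  series:
    - [0,[-0.0008,0.0006,0],0]
    - [0,[-0.0016,0.0012,0],0]
    - [0,[-0.0016,0.0012,0],0]

```text
time: 14.38
tool_pos: [517.3, 94.0, 157.1]
tcp_rot: [-179.6, -0.4, 143.1]
ft_force: [-0.9, 0.0, -2.0]
finger_gap: 13.6
```

```bash
python3 st.py
```

```text
px -114.1 py 51.6 lipz 130.1 | Fx -0.54 Fy 0.73 Fz -2.02 rot [-179.56   -0.38  143.06] tq [ 0.07 -0.02 -0.01] v 0.2 14.375
```

apply_moves:
  series:
    - [0,[-0.0008,0.0006,0],0]
    - [0,[-0.0016,0.0012,0],0]
    - [0,[-0.0016,0.0012,0],0]

```text
time: 14.75
tool_pos: [516.9, 94.3, 157.6]
tcp_rot: [-179.6, -0.2, 143.0]
ft_force: [6.0, -4.8, -4.3]
finger_gap: 13.4
```

```bash
python3 st.py
```

```text
px -114.2 py 52.1 lipz 130.6 | Fx -0.25 Fy -7.65 Fz -4.34 rot [-179.58   -0.2   143.03] tq [-0.98 -1.06 -0.09] v 0.1 14.75
```

Touched the stop at 7.6 N, so I'll unload and settle the lip.

apply_moves:
  series:
    - [0,[0.0003,-0.0002,-0.0003],0]
    - [0,[0.0003,-0.0002,-0.0008],0]
    - [0,[0.0003,-0.0002,-0.0008],0]

```text
time: 15.12
tool_pos: [517.1, 94.1, 156.9]
tcp_rot: [-179.6, -0.2, 143.0]
ft_force: [0.0, -1.8, 0.1]
finger_gap: 13.6
```

```bash
python3 st.py
```

```text
px -114.2 py 51.8 lipz 129.9 | Fx -1.46 Fy -1.11 Fz 0.11 rot [-179.57   -0.2   143.04] tq [-0.19  0.01 -0.02] v 0.1 15.125
```

apply_moves:
  series:
    - [0.3,[0,0,0],0]
    - [0.5,[0,0,0],0]
    - [0.5,[0,0,0],0]
    - [0.5,[0,0,0],0]

```text
time: 15.62
tool_pos: [517.2, 94.1, 157.0]
tcp_rot: [-179.6, -0.2, 143.0]
ft_force: [-0.2, 0.1, -0.3]
finger_gap: 42.4
```

```bash
python3 st.py;  python3 - <<'E'
from ov import *
from bench import optics
p=optics.snapshot("scene")["color"]; cv2.imwrite(f"pics/scene7.png",p); over("scene",p,[],(0,0,0),(285,150,425,250),5,"pics/o8.png")
E
```

```text
px -114.1 py 51.8 lipz 130.0 | Fx -0.08 Fy 0.23 Fz -0.27 rot [-179.58   -0.2   143.04] tq [ 0.02  0.03 -0.03] v 0.1 15.625
```

View pics/o8.png

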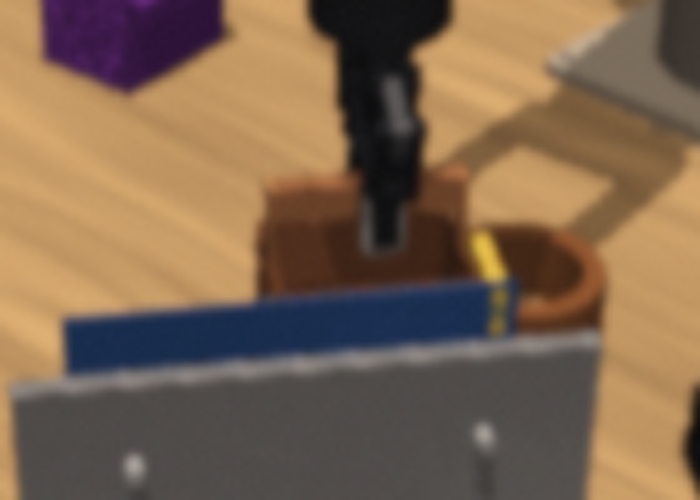

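The bin hangs with its side at the stop and the jaws open around the bar. I'll retreat straight up.

apply_moves:
  series:
    - [0.5,[0,0,0.01],0]
    - [0.5,[0,0,0.03],0]
    - [0.5,[0,0,0.07],0]
    - [0.5,[0,0,0.11],0]
    - [0.5,[0,0,0.12],0]

```text
time: 16.3
tool_pos: [518.7, 94.2, 281.4]
tcp_rot: [-179.8, 0.1, 143.0]
ft_force: [-0.3, 0.1, -1.2]
finger_gap: 42.6
```

apply_moves:
  series:
    - [0.5,[-0.03,-0.04,0],0]
    - [0.5,[-0.06,-0.09,0],0]
    - [0.5,[-0.06,-0.14,0],0]
    - [0.5,[-0.06,-0.19,0],0]
    - [0.5,[-0.06,-0.19,0],0]

```text
time: 16.92
tool_pos: [458.1, -98.6, 281.0]
tcp_rot: [-179.8, 0.0, 142.8]
ft_force: [0.2, 1.8, -0.2]
finger_gap: 42.7
```

```bash
python3 st.py
cat > last.py <<'E'
from ov import *
from bench import optics
a=np.radians(53);pp=(627,154.5,53)
q=(627+np.cos(a)*-114-np.sin(a)*50,154.5+np.sin(a)*-114+np.cos(a)*50,53)
G=[([((x[0],x[1],x[2]+59),(y[0],y[1],y[2]+59)) for x,y in L],c) for L,c in BIN]
for n,w,sc in(("scene",(285,150,425,250),5),("top",(200,120,330,260),4)):
    p=optics.snapshot(n)["color"]; cv2.imwrite(f"pics/{n}9.png",p)
    A=over(n,p,[],(0,0,0),w,sc,"pics/x.png"); B=over(n,p,G,q,w,sc,"pics/x.png")
    m=np.vstack([A,B]) if n=="scene" else np.hstack([A,B]); f=min(1,800/m.shape[1],600/m.shape[0]); cv2.imwrite(f"pics/o9{n}.png",cv2.resize(m,None,fx=f,fy=f))
E
python3 last.py
```

```text
px -303.8 py -16.3 lipz 254.0 | Fx 1.52 Fy 0.94 Fz -0.17 rot [-1.7977e+02  5.0000e-02  1.4277e+02] tq [0.05 0.01 0.04] v 3.5 16.925
```

View pics/o9top.png

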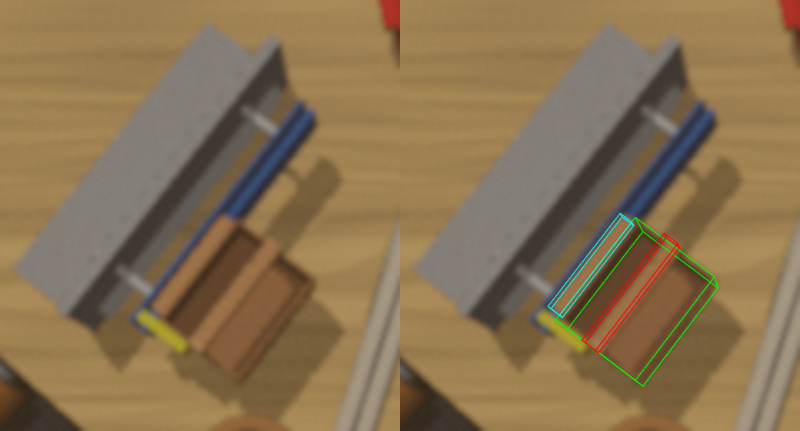

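View pics/o9scene.png

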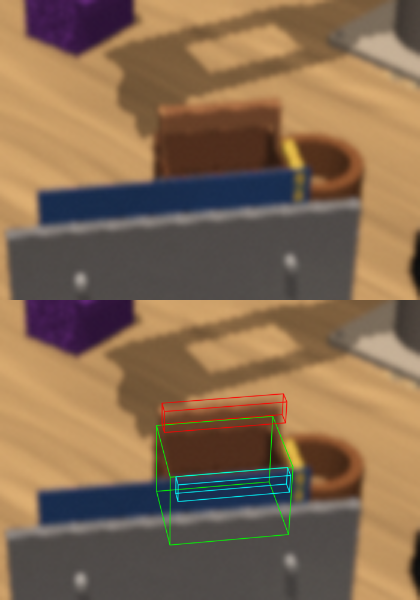

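apply_moves:
  series:
    - [0.5,[0,0,0],0]
    - [0.5,[0,0,0],0]
    - [0.5,[0,0,0],0]
    - [0.5,[0,0,0],0]
    - [0.5,[0,0,0],0]

```text
time: 17.65
tool_pos: [458.5, -95.7, 281.1]
tcp_rot: [-179.8, 0.0, 143.0]
ft_force: [-0.3, 0.2, -0.0]
finger_gap: 42.6
```

Run:
```python
from ov import *
from bench import optics,hand_in,spotter
for n,w in(("top",(230,165,305,245)),("scene",(330,180,400,215))):
    a=cv2.imread(f"pics/{n}9.png").astype(int); d=optics.snapshot(n); b=d["color"].astype(int)
    x0,y0,x1,y1=w; D=np.abs(a-b)[y0:y1,x0:x1]; print(n,"diff",D.max(),D.mean())
    c=cv2.imread(f"pics/{n}0.png")
    R=cv2.Rodrigues(C[n]["r"])[0]
    for q in("canister","pen_pot","dispenser","tape_roll"):
        for e in spotter.search_frame(d,q)[:1]: print(q,round(e["p"],2),np.round(R.T@(np.array(e["xyz"])-C[n]["t"]),1))
print(hand_in())
```

```text
top diff 6 0.8858888888888888
canister 0.96 [ 711.8 -228.1  119.2]
pen_pot 0.67 [ 631.6 -368.1   57.7]
dispenser 0.93 [425.4 300.3  56.9]
tape_roll 0.75 [376.2  91.7  44. ]
scene diff 23 0.7182312925170068
canister 0.71 [ 741.3 -215.1   93.8]
pen_pot 0.64 [ 641.4 -357.9   88.8]
dispenser 0.83 [461.5 335.3  50.8]
tape_roll 0.77 [346.8  94.3  42.8]
the job is handed in; nothing more can be done
None
```

The bin hangs on the rail against the yellow stop, let go, and I handed the job in at about 18 s; no verdict is given.

**What I did**
- I gripped the brown bin by its bar.
- I felt for the back plate with the tongue at about 4 N and trimmed the yaw to about 53° from the wrist moment.
- I lowered the lip until it rested on the blade. It stopped at about 130 mm, with a 7 N change in vertical force, near the rail's middle.
- I slid the bin until it touched the stop at 7.6 N, then unloaded, opened the jaws and moved away.

**What the last checks showed**
- **Bin position:** the pictures show it on the rail with its lip behind the back plate and its side at the stop.
- **Bin at rest:** it did not visibly move between two pictures about 0.7 s apart. The top view differed by 6 grey levels at most; the scene view reached 23 at single pixels, with a mean under 1.
- **Bystanders:** canister, pen pot and tape roll are within the detectors' scatter of where they started, up to 8 mm for the tape roll in the scene view. The dispenser had a start fix only in the scene view, where it matches within 3 mm.

**What disagreed**
- In the scene view the bar sits about 2–3 pixels lower than my upright model predicts. That would fit a lean of about 3° from play in the groove, plus a calibration offset of about 1 pixel seen from the start. I did not measure the tilt, but the limit is 8°.
- The TCP read 52 mm along the rail at stop contact, against the nominal 50 mm. I put that down to gripping the bar slightly off its middle and to the panel fit.

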